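# Snap the lid onto the model box and hold it down

## Task

Two identical open boxes stand on the bench: one holds the small horseshoe-shaped plaster cast, the other a plain wax block. Pick up the loose lid and press it onto the box with the plaster cast until both side clips snap over it and it sits fully home; then do not let go: finish with the gripper still pressing the lid down with a steady push of about 10 newtons. Do not disturb the two paint jars and the water dish behind the boxes.

Things in the scene. Friction and masses are not known exactly. Their poses are not given: they have to be found in the camera images.
- lid: Loose white plastic lid, 82 (x) x 70 (y) x 37 mm, 60 to 110 g, lying lip-down on the bench. Origin: centre of its underside. z = 0 to 11 mm: tapered lip, 67 x 59 mm at the bottom, 71 x 63 mm at the top; z = 11 to 15 mm: plate, with a round 4 mm bead along both ends (x = -41 and +41 mm). A half turn about z makes no difference.
- lid_grip (a point): Point on the lid in the middle of its grip bar, 26 mm above the lid's origin. The bar stands on the plate along the lid's x: 44 mm long, 12 mm wide, from 15 to 37 mm above the lid's origin; pinch it across y. The fingertips may bear on the plate beside it.
- box_a: One of two identical grey open boxes fixed to the bench: 80 (x) x 72 (y) mm, rim 32 mm high, walls and floor 3 mm. Origin: centre of its underside, z up. At each end (x = 43 to 46 mm out) a sprung clip arm, 24 mm wide, stands 44 mm high; its wedge nose reaches in to x = 38.5 mm at a height of 39 mm. Which box holds the cast differs from start to start.
- box_b: The other box, the same in every way as box_a. Over the rear of the bench (x beyond 0.63 m, y below -0.06 m) a lamp beam hangs 0.41 m above the top, on a column at x = 0.72, y = -0.22 m: keep the wrist in front of it.
- box_a_seat (a point): Where the lid's origin lies when the lid is fully home on box_a: 21 mm above the box's origin; lid x along box x, either way round, lip 1.3 mm clear all round. Lowered straight, the beads touch the noses 8 mm above this; the push rises to roughly 8 to 18 N, drops suddenly as the noses snap over the beads about 4 mm above, then the lid stops hard on the rim.
- box_b_seat (a point): The same point of box_b.
- model: Small horseshoe-shaped plaster tooth cast, 34 x 43 x 15 mm, lying loose on the floor of one of the boxes (origin: centre of its underside, 3 mm above the bench).
- wax_block: Plain wax bar, 20 x 50 x 10 mm, lying on the floor of the other box (origin: centre of its underside).
- jar_d: Small paint jar, 40 mm across, 48 mm high, standing behind the boxes; origin: centre of its underside. Leave alone.
- jar_e: Small paint jar, 40 mm across, 52 mm high, standing behind the boxes; origin: centre of its underside. Leave alone.
- water_dish: Shallow round water dish, 60 mm across, 24 mm high, standing behind the boxes; origin: centre of its underside. Leave alone.

How it is judged:
By the outcome, as a careful person would: the job done as asked, in the order asked, and still so for the second after the job is handed in, while the arm keeps its last pose, push and grip.
It also fails if it takes over 51 s, if anything falls off the work surface, if the arm or the gripper's body presses on something with over 40 N, if the wrist force passes 120 N, or if a joint passes its speed limit or range.

## Robot

A 7-joint arm with a two-finger parallel gripper is mounted at the origin on a cart in front of the work surface, level with it; the furniture and walls round the work are solid. World frame = base frame: x ahead of the robot, y to its left, z up, the work surface at z = 0. Lengths are in m, angles in degrees, forces in N, time in s.
With the tool pointing down it reaches from about 0.35 to 0.775 m from the base axis. Payload 3.1 kg.
Tool frame: the origin (TCP) lies on the centre line of the jaws, within the pads' length; the fingertips stand 17 mm ahead of it and the grasp point (between the pads) lies 2 mm behind it (robot.tip_reach is the distance from the TCP to the fingertips, in m); z points along the fingers, y is the direction in which the jaws open and shut (so a half turn about z gives the same grasp; the last joint's range is limited). The gripper opens to 85 mm and grips with 20 to 120 N. Pads are 22 mm wide; open, the fingers measure 114 mm over their backs; the gripper's body (76 mm by 85 mm) begins 54 mm behind the grasp point. The pads swing forward as they close: fully open they stand 13 mm farther back than shut.
Start: joints at [-71.373, 17.813, 0.802, 86.603, -0.252, 75.585, -1.558], TCP at [0.197, 0.513, 0.248] pointing down, gripper open.
Joint ranges: [-154.91, 154.91], [-16.99, 109.72], [-72.82, 74.43], [7.12, 147.25], [-82.49, 262.49], [11.32, 116.49], [-174.64, 174.64]. Speed limits (degrees/s): [159.86, 159.86, 180, 180, 180, 180, 180].

## Interface

Orientations are given as [roll, pitch, yaw] about the fixed x, y, z axes, in that order (R = Rz(yaw) Ry(pitch) Rx(roll)).
In Python, from station import robot, fingers, vision, workorder, recognise gives the robot as it stands. Calls block until the motion is done:
- robot.move_to(position, orientation): joint-space move of the TCP to a pose.
- robot.line_to(position, orientation=None, velocity=0.15, f_stop=None): straight line of the TCP; orientation=None keeps the orientation; velocity is the mean speed in m/s. With f_stop (N) it stops when the force on the tool has changed by that much, and returns True; else False.
- robot.move_j(angles): joint-space move.
- fingers.gripper_to(opening, force=None): opening from 0.0 (shut) to 1.0 (fully open); force is the grip in N (None keeps the last); returns when the fingers have stopped.
- robot.pause(seconds).
- robot.inverse_kinematics(position, orientation): joint angles nearest the present ones, or None.
- vision.grab_frame(name): name is "scene" or "top"; returns the picture (480x640x3 uint8, red, green, blue); there is no depth.
- vision.calibration(name): a dict with "mtx" (3x3 intrinsics, pixels), "extrinsics" (4x4, takes a point from world to camera coordinates). Camera axes: x right, y up, looking along -z (the intrinsics and any distortion apply to the point x, -y, -z); pixel columns grow to the right and rows downward; lengths in m; the calibration is good to about 2 mm. A picture is of the moment at which its call begins. calibration takes no time and is no camera call.
A pose or a line that the arm cannot do raises robot.PlanningError and nothing moves.
- workorder.close_job(): hands the job in, once; it reports no verdict.
Trained networks look in the newest picture that a camera, given by its name, has taken for a name from the list of things; names that differ only in an ending like _2 or _b are one class to them, and where a whole thing is asked for, a point or a joint stands for the part that bears it (a point fixed in the world has none). Each returns a list of dicts, best first, with "p" (0 to 1); they miss things now and then, are a little off and sometimes report something else, mostly with a low value. They report only what shows in the picture. A call takes as long as a camera call.
- recognise(label, camera): "rect" ([centre column, centre row, width, height] in pixels, round what is visible of it).
Readings, each from a call of its own:
- robot.current_time_s(): time.
- robot.current_joint_positions(): joint angles.
- robot.current_dq(): joint speeds.
- robot.current_joint_torque(): joint torques, N m.
- robot.current_tool_pos(): TCP position.
- robot.current_eef_rot(): TCP orientation.
- robot.current_contact_force(): force on the tool from outside, world axes, zero at the start.
- robot.current_torque(): the same for the moment, N m.
- robot.current_finger_gap(): opening from 0.0 (shut) to 1.0 (fully open).
Only numpy, scipy, OpenCV 4.12 (cv2) and the standard library are available. Lean on these libraries where they do the work, as an engineer would, in place of code of your own. Each camera call takes 0.05 s, during which the arm holds its last target.

## Working session

There is one attempt and no reset: what is moved stays moved. The work goes in short steps, each a Python script; the robot and the scene stay as the last script left them, time stands still between calls to the robot, and variables do not carry over. Pictures are saved under pics/ and viewed, and the job is handed in when it is done.

```bash
ls; mkdir -p pics
python3 - <<'E'
from station import robot, fingers, vision, workorder, recognise
import cv2
for n in ["scene","top"]:
    f=vision.grab_frame(n); cv2.imwrite(f"pics/{n}0.png",f[:,:,::-1])
    c=vision.calibration(n); print(n,c)
    for l in ["lid","box_a","model","wax_block","jar_d","water_dish","lid_grip"]:
        print(l,[(([round(float(v),1) for v in d["rect"]]),round(float(d["p"]),2)) for d in recognise(l,n)])
print(robot.current_time_s())
E
```

```text
pics
scene {'mtx': array([[503.60911057,   0.        , 323.18848812],
       [  0.        , 503.60911057, 242.31559123],
       [  0.        ,   0.        ,   1.        ]]), 'extrinsics': array([[-0.88068784, -0.47367761,  0.00429567,  0.40554665],
       [ 0.32721691, -0.6017728 ,  0.72855926, -0.3252052 ],
       [-0.34251719,  0.6430389 ,  0.68496931, -0.64724315],
       [ 0.        ,  0.        ,  0.        ,  1.        ]])}
lid [([399.5, 213.4, 46.8, 31.2], 0.61)]
box_a [([374.5, 262.2, 58.2, 52.9], 0.69), ([305.3, 340.6, 66.8, 62.1], 0.56)]
model [([369.5, 263.2, 23.8, 14.2], 0.51)]
wax_block [([305.6, 345.5, 24.6, 31.3], 0.82)]
jar_d [([310.2, 210.2, 19.3, 26.4], 0.6), ([278.0, 232.0, 18.0, 31.2], 0.57)]
water_dish [([331.8, 183.3, 25.9, 19.7], 0.66), ([278.2, 233.5, 18.4, 28.4], 0.57)]
lid_grip [([400.9, 213.5, 43.2, 27.6], 0.84)]
top {'mtx': array([[463.24548034,   0.        , 320.94673419],
       [  0.        , 463.24548034, 238.65318325],
       [  0.        ,   0.        ,   1.        ]]), 'extrinsics': array([[-0.0294283 , -0.99940479, -0.01800133, -0.16466122],
       [ 0.99793958, -0.03040284,  0.05650014, -0.56524113],
       [-0.0570138 , -0.01630154,  0.99824029, -0.86189496],
       [ 0.        ,  0.        ,  0.        ,  1.        ]])}
lid [([423.8, 276.1, 50.6, 56.8], 0.94), ([225.1, 277.6, 42.9, 46.9], 0.7)]
box_a [([337.5, 284.6, 50.0, 54.6], 0.79), ([341.7, 283.9, 18.2, 24.0], 0.5)]
model [([342.4, 286.4, 17.0, 23.4], 0.52)]
wax_block [([223.3, 277.2, 20.4, 25.0], 0.69)]
jar_d [([371.5, 189.7, 23.2, 23.6], 0.95), ([322.2, 181.8, 21.5, 27.7], 0.84), ([342.7, 283.4, 18.6, 26.3], 0.39), ([431.2, 186.8, 31.8, 30.9], 0.22)]
water_dish [([430.5, 189.7, 31.3, 33.4], 0.68)]
lid_grip [([427.2, 275.4, 54.2, 54.7], 0.73)]
0.8
```

Run:
```python
import cv2
f=cv2.imread("pics/top0.png")
cv2.imwrite("pics/topz.png",cv2.resize(f[150:330,180:480],(800,480),interpolation=cv2.INTER_CUBIC))
f=cv2.imread("pics/scene0.png")
cv2.imwrite("pics/scenez.png",cv2.resize(f[160:400,240:500],(650,600),interpolation=cv2.INTER_CUBIC))
```

```text
(no output)
```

View pics/topz.png

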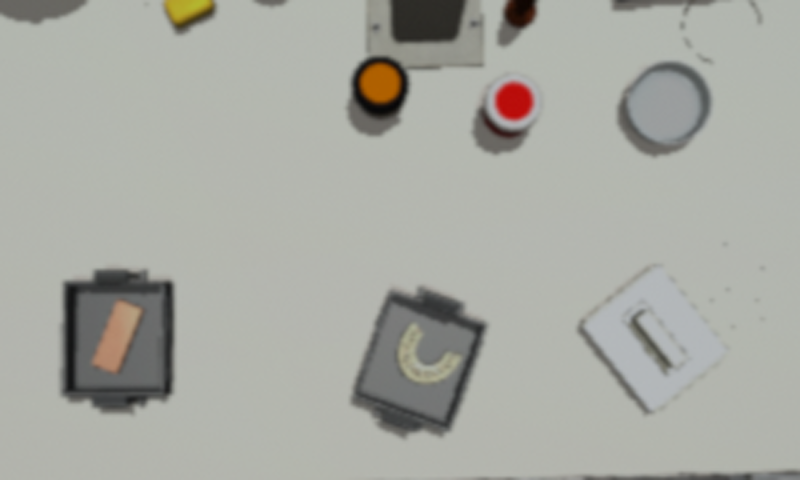

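View pics/scenez.png

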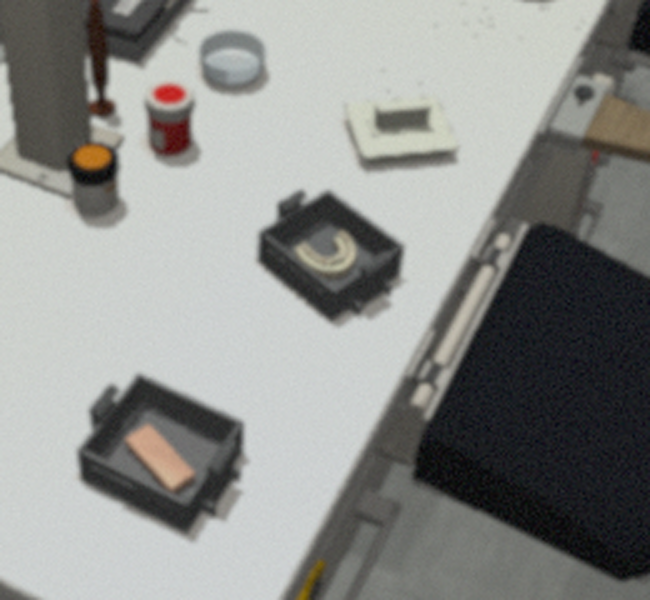

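View pics/scene0.png

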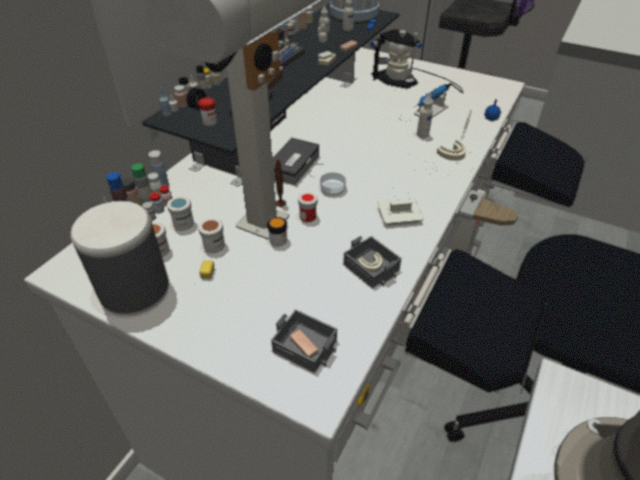

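The top view shows the cast in the middle box, at about pixel (338,284). The wax is in the left box (224,277), and the lid is on the right (425,277), turned about 40°. I'll fit poses by projecting the models into both cameras.

```bash
cat > h.py <<'E'
import numpy as np, cv2
from station import vision
C={n:vision.calibration(n) for n in ("top","scene")}
def proj(n,P):
    P=np.atleast_2d(P); c=C[n]; E=c["extrinsics"]
    q=P@E[:3,:3].T+E[:3,3]; q=q*[1,-1,-1]
    q=q@c["mtx"].T; return q[:,:2]/q[:,2:]
def box(x0,x1,y0,y1,z0,z1): return np.array([[x,y,z] for x in(x0,x1) for y in(y0,y1) for z in(z0,z1)])/1000
def tf(P,x,y,yaw,z=0):
    c,s=np.cos(yaw),np.sin(yaw); return P@np.array([[c,-s,0],[s,c,0],[0,0,1]]).T+[x,y,z]
BOX=[box(-40,40,-36,36,0,32),box(43,46,-12,12,0,44),box(-46,-43,-12,12,0,44),box(38.5,46,-12,12,38,40),box(-46,-38.5,-12,12,38,40),box(-46,46,-12,12,0,5)]
LID=[box(-43,43,-35,35,11,15),box(-33.5,33.5,-29.5,29.5,0,11),box(-22,22,-6,6,15,37)]
S=8
def ray(n,uv,z):
    from scipy.optimize import fsolve
    return fsolve(lambda p: proj(n,[p[0],p[1],z])[0]-uv,[0.5,-0.05])
def mask(n,parts,pose,roi):
    u0,v0,w,h=roi; m=np.zeros((h*S,w*S),np.uint8)
    for P in parts:
        q=proj(n,tf(P,*pose)); q=((q-[u0,v0]+0.5)*S)
        cv2.fillConvexPoly(m,cv2.convexHull(q.astype(np.float32)).round().astype(np.int32),255)
    return cv2.resize(m,(w,h),interpolation=cv2.INTER_AREA).astype(float)/255
E
python3 - <<'E'
from h import *
import cv2
for n in ("top","scene"):
    a=np.mean([vision.grab_frame(n).astype(float) for _ in range(8)],0); np.save(f"{n}.npy",a)
a=np.load("top.npy"); b=np.load("scene.npy")
def crop(a,u,v,w,h,name,s):
    c=a[v:v+h,u:u+w]; lo,hi=np.percentile(c,1),np.percentile(c,99.5)
    cv2.imwrite(name,cv2.resize(np.clip((c-lo)/(hi-lo)*255,0,255).astype(np.uint8)[:,:,::-1],None,fx=s,fy=s,interpolation=cv2.INTER_NEAREST))
crop(a,385,235,80,80,"pics/lt.png",7); crop(b,365,180,75,60,"pics/ls.png",8)
print(ray("top",(425,277),.015),ray("top",(338,284),.02),ray("scene",(371,262),.02),ray("scene",(400,213),.015))
E
```

```text
[ 0.48212762 -0.37437948] [ 0.47394947 -0.2109561 ] [ 0.46918341 -0.20109007] [ 0.47677735 -0.3629932 ]
```

View pics/lt.png

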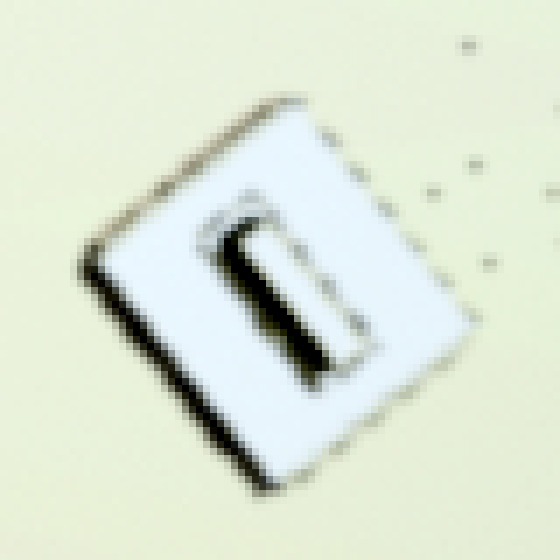

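View pics/ls.png

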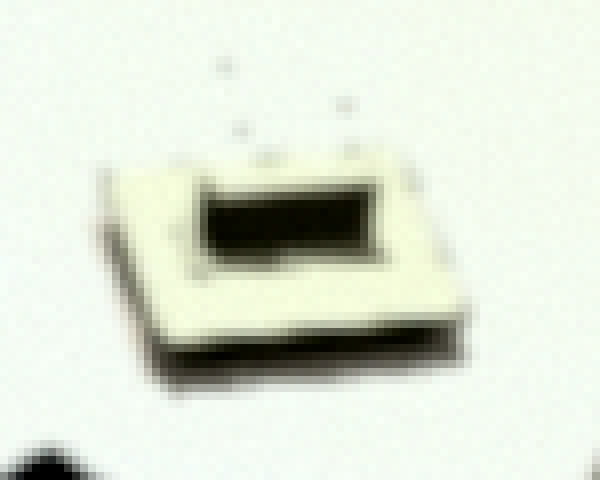

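```bash
cat > fit.py <<'E'
from h import *
from scipy.optimize import minimize
LID[0]=box(-41,41,-35,35,11,15)
a={n:np.load(n+".npy") for n in C}
def obs(n,roi):
    u,v,w,h=roi; g=a[n][v:v+h,u:u+w].mean(2); bg=np.percentile(g,85)
    m=np.clip((bg-g)/(bg-55),0,1)
    fm=(m>0.5).astype(np.uint8); cs,_=cv2.findContours(fm,cv2.RETR_EXTERNAL,cv2.CHAIN_APPROX_NONE)
    c=max(cs,key=cv2.contourArea); o=np.zeros_like(fm); cv2.drawContours(o,[c],-1,1,-1)
    inn=cv2.erode(o,np.ones((5,5))); m[inn>0]=1
    m[cv2.dilate(o,np.ones((5,5)))==0]=0
    return m
rois={"top":(300,245,80,80),"scene":(335,225,75,70)}
o={n:obs(n,rois[n]) for n in rois}
def cost(p,ns): return sum(((mask(n,BOX,(p[0],p[1],p[2]),rois[n])-o[n])**2).sum() for n in ns)
for ns in (["top"],["scene"],["top","scene"]):
    best=None
    for y0 in(-.206,):
        for yaw in (-.2,-.35):
            r=minimize(lambda q: cost(q*[.001,.001,.01],ns),np.array([.473,y0,yaw])/[.001,.001,.01],method="Nelder-Mead",options=dict(initial_simplex=np.array([.473,y0,yaw])/[.001,.001,.01]+np.array([[0,0,0],[6,0,0],[0,6,0],[0,0,12]]),xatol=.02,fatol=.01))
            if best is None or r.fun<best.fun: best=r
    p=best.x*[.001,.001,.01]; print("box",ns,p[:2].round(4),np.degrees(p[2]).round(2),round(best.fun,1))
    for n in ns if len(ns)==1 else []:
        u,v,w,h=rois[n]; im=np.clip(a[n][v:v+h,u:u+w]*1.1,0,255).astype(np.uint8)[:,:,::-1]
        im=cv2.resize(im,None,fx=8,fy=8,interpolation=cv2.INTER_NEAREST)
        for P in BOX[:3]:
            q=((proj(n,tf(P,*p))-[u,v]+.5)*8).round().astype(int)
            for i in range(8):
                for j in range(i):
                    if bin(i^j).count("1")==1: cv2.line(im,q[i].tolist(),q[j].tolist(),(0,0,255),1)
        cv2.imwrite(f"pics/fit_{n}.png",im)
# lid corners
top=np.array([[103,250],[300,97],[480,318],[275,485]])/7-.5+[385,235]
sc=np.array([[105,170],[385,150],[465,312],[165,342]])/8-.5+[365,180]
bar=None
from scipy.optimize import least_squares
Q=np.array([[41,35,15],[41,-35,15],[-41,-35,15],[-41,35,15]])/1000
for n,px in(("top",top),("scene",sc)):
    best=None
    for k in range(4):
      for y in (.68,.85):
        r=least_squares(lambda p:(proj(n,tf(np.roll(Q,k,0),*p))-px).ravel(),[.48,-.37,y])
        if best is None or r.cost<best[0].cost: best=(r,k)
    r,k=best;print("lid",n,k,r.x[:2].round(4),np.degrees(r.x[2]).round(2),r.fun.round(1))
E
python3 fit.py
```

```text
box ['top'] [ 0.4723 -0.2079] -21.49 65.4
box ['scene'] [ 0.4693 -0.2059] -20.93 52.4
box ['top', 'scene'] [ 0.471  -0.2071] -21.27 138.4
lid top 2 [ 0.4849 -0.376 ] 215.97 [-1.7 -0.6 -0.5 -1.6  1.1  1.5  1.   0.6]
lid scene 1 [ 0.4818 -0.3727] 217.28 [-1.4  0.3  1.2 -0.9  1.   0.  -0.8  0.3]
```

View pics/fit_top.png

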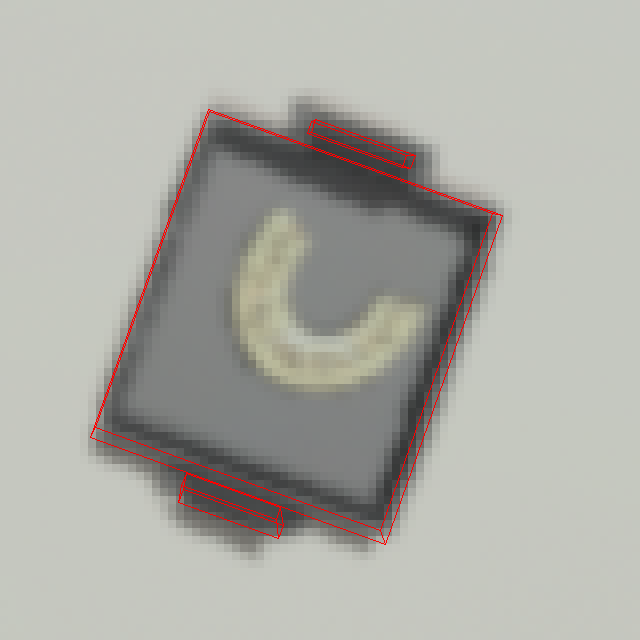

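View pics/fit_scene.png

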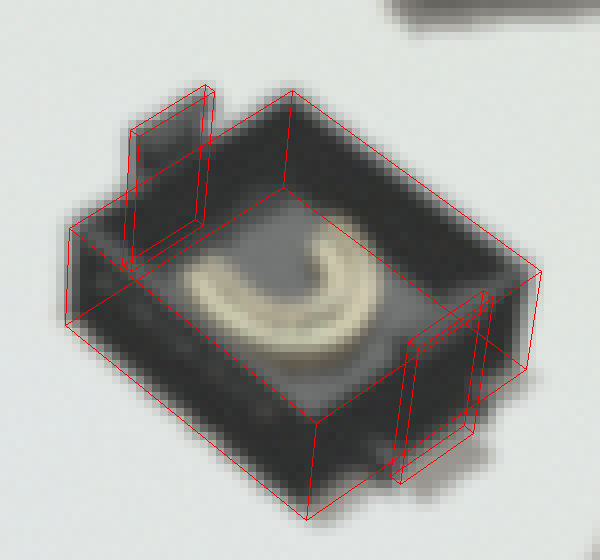

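```bash
cat > gfit.py <<'E'
from h import *
from scipy.optimize import minimize
from scipy.ndimage import map_coordinates, gaussian_filter
def rect(x,y,z): return np.array([[x,y,z],[x,-y,z],[-x,-y,z],[-x,y,z]])/1000
def samp(R,k=25): return np.vstack([R[i]+(R[(i+1)%4]-R[i])*np.linspace(.05,.95,k)[:,None] for i in range(4)])
LIDP=np.vstack([samp(rect(40.5,35,14)),samp(rect(22,6,37))])
BOXP=np.vstack([samp(rect(40,36,32)),samp(rect(37,33,32))])
def grad(img,s=.8):
    g=gaussian_filter(img.mean(2),s); gy,gx=np.gradient(g); m=np.hypot(gx,gy); return np.minimum(m,25)
def fit(G,P,p0,ns,z=0,rng=(8,8,8),zfree=False):
    sc=np.array([.001,.001,np.radians(1)])
    def cost(q):
        p=p0+q*sc; t=0
        for n in ns:
            uv=proj(n,tf(P,*p,z)); t-=map_coordinates(G[n],[uv[:,1],uv[:,0]],order=1).mean()
        return t
    best=None
    for x in(-3,0,3):
        for y in(-3,0,3):
            for w in(-3,0,3):
                c=cost(np.array([x,y,w]))
                if best is None or c<best[0]: best=(c,np.array([x,y,w],float))
    r=minimize(cost,best[1],method="Nelder-Mead",options=dict(initial_simplex=best[1]+np.array([[0,0,0],[2,0,0],[0,2,0],[0,0,2]]),xatol=.02,fatol=1e-3))
    p=p0+r.x*sc; return p,r.fun
def draw(img,n,P,p,roi,s,name,z=0):
    u,v,w,h=roi; c=img[v:v+h,u:u+w]; lo,hi=np.percentile(c,1),np.percentile(c,99.5)
    im=cv2.resize(np.clip((c-lo)/(hi-lo)*255,0,255).astype(np.uint8)[:,:,::-1],None,fx=s,fy=s,interpolation=cv2.INTER_NEAREST)
    for q in (proj(n,tf(P,*p,z))-[u,v]+.5)*s: cv2.circle(im,q.round().astype(int).tolist(),1,(0,0,255),-1)
    cv2.imwrite(name,im)
E
python3 - <<'E'
from gfit import *
a={n:np.load(n+".npy") for n in C}; G={n:grad(a[n]) for n in a}
for nm,P,p0 in(("lid",LIDP,[.4835,-.3745,np.radians(36.5)]),("box",BOXP,[.471,-.207,np.radians(-20.9)])):
    for ns in(["top"],["scene"],["top","scene"]):
        p,f=fit(G,P,np.array(p0),ns); print(nm,ns,p[:2].round(4),np.degrees(p[2]).round(2),round(f,2))
        if len(ns)==1:
            n=ns[0]; roi={"lidtop":(385,235,80,80),"lidscene":(365,180,75,60),"boxtop":(300,245,80,80),"boxscene":(335,225,75,70)}[nm+n]
            draw(a[n],n,P,p,roi,5,f"pics/g_{nm}_{n}.png")
import glob
ims=[cv2.resize(cv2.imread(f"pics/g_{x}.png"),(400,300 if 0 else 300)) for x in("lid_top","lid_scene","box_top","box_scene")]
cv2.imwrite("pics/gall.png",np.vstack([np.hstack(ims[:2]),np.hstack(ims[2:])]))
from station import robot
print(robot.current_eef_rot(),robot.inverse_kinematics([.483,-.374,.15],[180,0,36.5]),robot.inverse_kinematics([.483,-.374,.15],[180,0,-143.5]))
E
```

```text
lid ['top'] [ 0.486  -0.3735] 36.85 -10.56
lid ['scene'] [ 0.4791 -0.3711] 38.15 -11.95
lid ['top', 'scene'] [ 0.4825 -0.3685] 35.7 -23.93
box ['top'] [ 0.4669 -0.2039] -21.08 -16.87
box ['scene'] [ 0.469  -0.2067] -22.67 -16.96
box ['top', 'scene'] [ 0.4683 -0.2045] -21.25 -32.37
[-1.79999188e+02  2.57465163e-03  1.58989591e+02] [  4.42177415  36.03107898  49.98997225  86.18305714 -28.4338708
  71.12473839   4.79019775] [ 68.06861267  38.24300035 -51.44412237  83.42170795  30.41925189
  72.94483373 140.21910052]
```

View pics/gall.png

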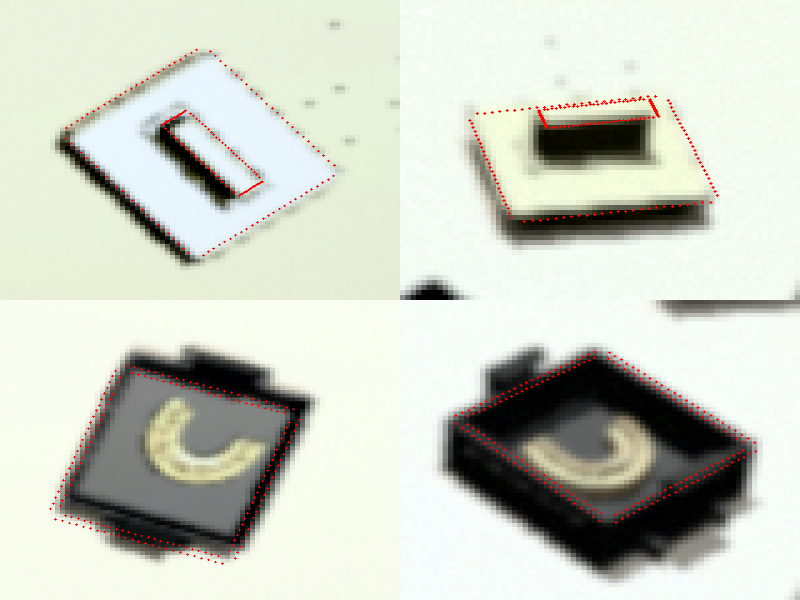

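Run:
```python
from station import robot, fingers
j=list(robot.current_joint_positions()); j[0]=37.0; j[6]=15
robot.move_j(j); print(robot.current_tool_pos(),robot.current_eef_rot())
print(robot.current_time_s())
p=[.4825,-.374,.10]
for y in(37,-143): print(y,robot.inverse_kinematics(p,[180,0,y]))
```

```text
[ 0.42595775 -0.34791569  0.24827658] [ 1.79993684e+02 -3.58877098e-02  6.73015879e+01]
4.725
37 [ 33.02059836  31.35858263   4.61585672  88.27496086  -2.75854823
  60.47760139 -14.67537899]
-143 [ 52.9215948   33.79799538 -24.98354071  87.3769017   15.39567089
  62.24728808 151.44765229]
```

Run:
```python
from station import robot, fingers,vision
import cv2
robot.move_to([.4825,-.374,.10],[180,0,37]); fingers.gripper_to(.45,60)
print(robot.current_contact_force(), robot.tip_reach)
print(robot.line_to([.4825,-.374,.0345],velocity=.08,f_stop=4))
print(robot.current_tool_pos(),robot.current_contact_force())
for n in("top","scene"): cv2.imwrite(f"pics/{n}1.png",vision.grab_frame(n)[:,:,::-1])
print(robot.current_time_s())
a=cv2.imread("pics/top1.png")[200:350,350:500];b=cv2.imread("pics/scene1.png")[120:270,320:470]
cv2.imwrite("pics/c1.png",cv2.resize(cv2.hconcat([a,b]),None,fx=2.6,fy=2.6,interpolation=cv2.INTER_CUBIC))
```

```text
[0.02779147 0.25813917 0.37530944] 0.017
False
[ 0.4829507  -0.37438682  0.03505035] [ 0.05252834 -0.0092148   0.42536343]
7.0
```

View pics/c1.png

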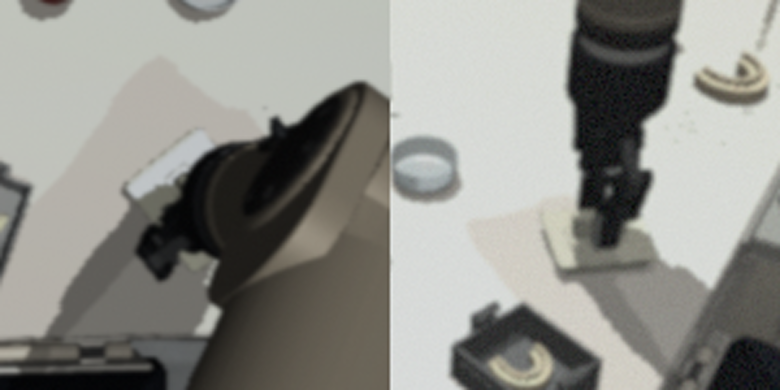

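Run:
```python
from station import robot, fingers,vision
import cv2,numpy as np
fingers.gripper_to(0,30); print(robot.current_finger_gap(),robot.current_contact_force(),robot.current_tool_pos())
fingers.gripper_to(0,90)
for n in("top","scene"): cv2.imwrite(f"pics/{n}2.png",vision.grab_frame(n)[:,:,::-1])
p=robot.current_tool_pos(); robot.line_to([p[0],p[1],.12],velocity=.1)
print(robot.current_finger_gap(),robot.current_contact_force(),robot.current_tool_pos(),robot.current_eef_rot())
robot.move_to([.4705,-.2065,.13],[180,0,-21])
f=np.mean([vision.grab_frame("scene").astype(float) for _ in range(5)],0);np.save("scene3.npy",f)
cv2.imwrite("pics/scene3.png",f[:,:,::-1])
f=np.mean([vision.grab_frame("top").astype(float) for _ in range(3)],0);np.save("top3.npy",f)
cv2.imwrite("pics/top3.png",f[:,:,::-1])
print(robot.current_time_s(),robot.current_tool_pos(),robot.current_eef_rot(),robot.current_joint_positions())
a=cv2.imread("pics/top3.png")[200:350,270:420];b=cv2.imread("pics/scene3.png")[150:300,300:450]
cv2.imwrite("pics/c3.png",cv2.resize(cv2.hconcat([a,b]),None,fx=2.6,fy=2.6,interpolation=cv2.INTER_CUBIC))
b=cv2.imread("pics/scene2.png")[150:300,300:450];a=cv2.imread("pics/top2.png")[200:350,350:500]
cv2.imwrite("pics/c2.png",cv2.resize(cv2.hconcat([a,b]),None,fx=2.6,fy=2.6,interpolation=cv2.INTER_CUBIC))
```

```text
0.13207831881232895 [-0.70454259  0.16695084  2.09571333] [ 0.4827569  -0.37423234  0.03507869]
0.11748704479073395 [ 0.4883612  -0.61925952 -1.29815856] [ 0.48229279 -0.37385851  0.11902539] [-1.79887564e+02  3.06523346e-02  3.69990808e+01]
10.1833 [ 0.47044207 -0.20684189  0.12991615] [ 1.79994633e+02  5.81662835e-03 -2.10305394e+01] [  9.87620585  19.61754745  15.07526501 102.55055262  -5.86538505
  58.59735143 -83.8530856 ][ WARN:0@22.192] global loadsave.cpp:1063 imwrite_ Unsupported depth image for selected encoder is fallbacked to CV_8U.
```

View pics/c3.png

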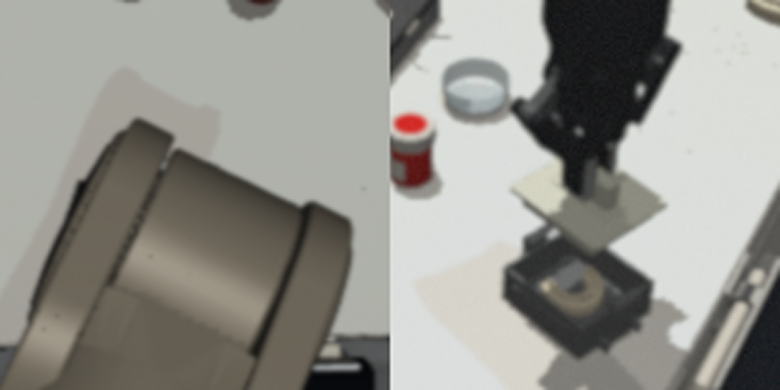

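View pics/c2.png

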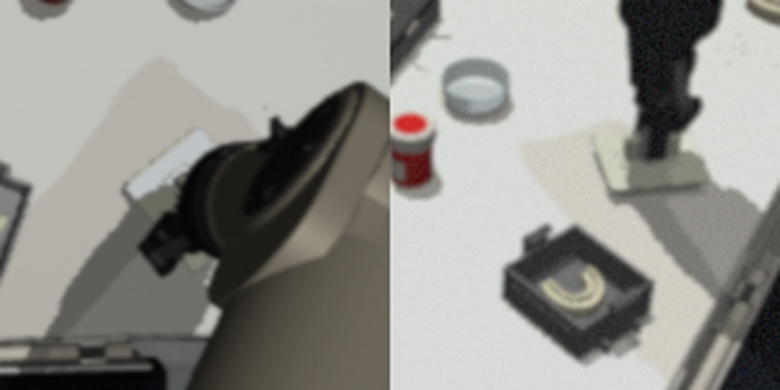

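Run:
```python
from gfit import *
a=np.load("scene3.npy"); u,v,w,h=335,200,75,60
lz=.0948
R=samp(rect(41,35,15)); R2=np.vstack([samp(rect(22,6,37)),samp(rect(22,6,15))])
draw(a,"scene",R[:0],(0,0,0),(u,v,w,h),10,"pics/z3.png",lz)
draw(a,"scene",np.vstack([R,samp(rect(41,35,11))]),(.4704,-.2068,np.radians(-21)),(u,v,w,h),10,"pics/z3d.png",lz)
```

```text
(no output)
```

View pics/z3.png

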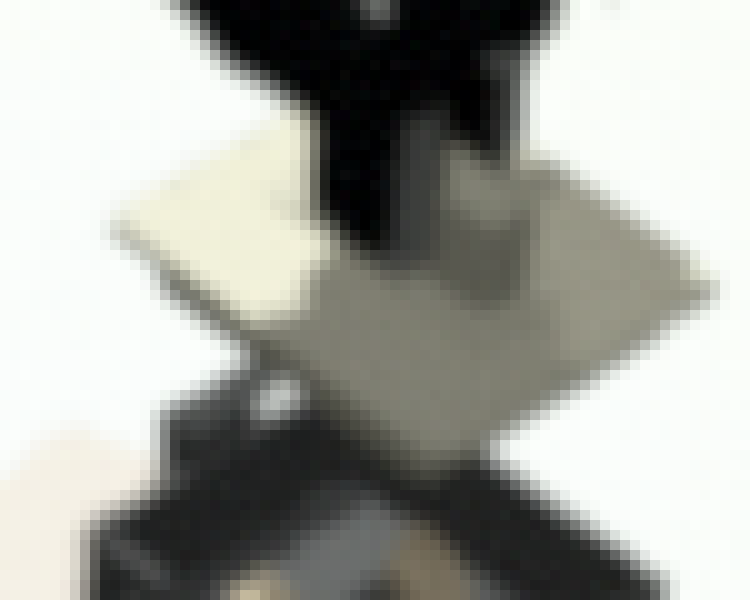

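View pics/z3d.png

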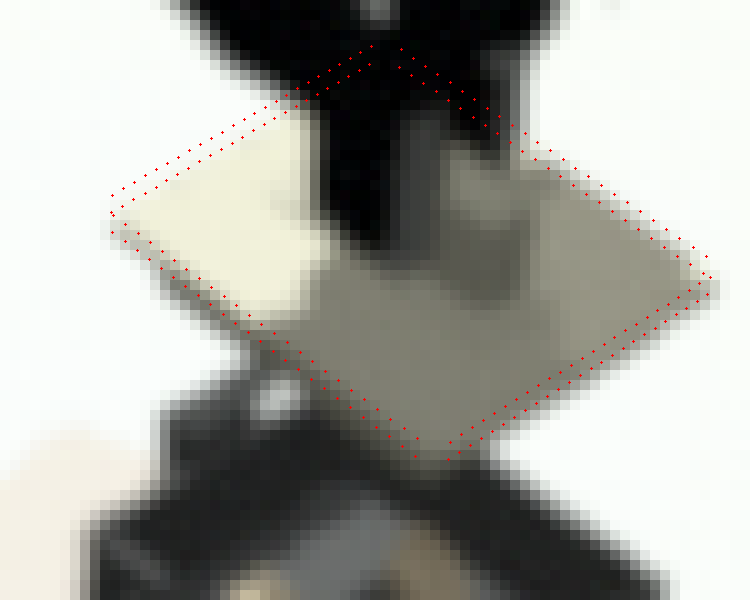

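```bash
cat > efit.py <<'E'
from gfit import *
from scipy.optimize import least_squares
def hullpts(n,P,p,z):
    q=cv2.convexHull(proj(n,tf(P,*p,z)).astype(np.float32))[:,0].astype(float)
    out=[]
    for i in range(len(q)):
        a,b=q[i],q[(i+1)%len(q)]; L=np.linalg.norm(b-a)
        if L<5: continue
        d=(b-a)/L; nn=np.array([d[1],-d[0]])
        if nn@(a-q.mean(0))<0: nn=-nn
        for t in np.arange(1.5,L-1.5,.5): out.append((a+d*t,nn))
    return out
def edges(img,n,P,p,z,keep,bgmin):
    g=img.mean(2); res=[];
    s=np.arange(-4,4.01,.1)
    for c,nn in hullpts(n,P,p,z):
        if not keep(c): continue
        L=c+s[:,None]*nn; f=map_coordinates(g,[L[:,1],L[:,0]],order=1)
        df=gaussian_filter(np.gradient(f,s),4); 
        from scipy.ndimage import gaussian_filter1d
        if f[-1]<bgmin: continue
        # outermost rise to bg: 50% between local inside (2px inside of crossing) and bg
        k=np.argmax(df)
        if df[k]<6 or k<5 or k>len(s)-6: continue
        res.append((c+s[k]*nn,nn))
    return res
def solve(img,n,P,p0,z,keep,bgmin,free=(1,1,1)):
    p=np.array(p0,float); fr=np.array(free,bool)
    for it in range(6):
        E=edges(img,n,P,p,z,keep,bgmin)
        def r(q):
            pp=p.copy(); pp[fr]+=q*np.array([.001,.001,.01])[fr]
            H=cv2.convexHull(proj(n,tf(P,*pp,z)).astype(np.float32))
            H=H.astype(np.float32)
            return [cv2.pointPolygonTest(H,(float(c[0]),float(c[1])),True) for c,_ in E]
        s=least_squares(r,np.zeros(fr.sum()),loss="soft_l1",f_scale=.3,diff_step=.05,x_scale=1)
        p[fr]+=s.x*np.array([.001,.001,.01])[fr]
    return p,E,np.sqrt(np.mean(np.square(s.fun)))
def show(img,n,P,p,z,E,roi,s,name):
    draw(img,n,np.zeros((0,3)),(0,0,0),roi,s,name); im=cv2.imread(name); o=np.array(roi[:2])
    h=((cv2.convexHull(proj(n,tf(P,*p,z)).astype(np.float32))[:,0]-o+.5)*s).round().astype(np.int32)
    cv2.polylines(im,[h],True,(0,0,255),1)
    for c,_ in E: cv2.circle(im,((c-o+.5)*s).round().astype(int).tolist(),2,(0,200,0),-1)
    cv2.imwrite(name,im)
th=np.linspace(0,2*np.pi,16,endpoint=False)
PL=np.vstack([box(-39,39,-35,35,11,15)]+[np.array([[sx*39+2*np.cos(t),y,13+2*np.sin(t)] for t in th for y in(-35,35)])/1000 for sx in(-1,1)])
BX=box(-40,40,-36,36,0,32)
E
python3 - <<'E'
from efit import *
s0=np.load("scene.npy"); s3=np.load("scene3.npy"); t0=np.load("top.npy")
y=np.radians(-21)
def rep(nm,r): print(nm,r[0][:2].round(4),np.degrees(r[0][2]).round(2),len(r[1]),round(r[2],2))
r=solve(s3,"scene",PL,[.4704,-.2068,y],.0948,lambda c: c[0]<362 or c[0]>387,150); rep("lid held scene",r); show(s3,"scene",PL,r[0],.0948,r[1],(335,195,75,60),8,"pics/e1.png")
r=solve(s3,"scene",PL,[.4704,-.2068,y],.0948,lambda c: c[0]<362 or c[0]>387,150,(1,1,0)); rep("lid held scene yaw fix",r)
r=solve(s0,"scene",BX,[.4693,-.2059,y],0,lambda c: c[1]<278 and not(348<c[0]<364 and c[1]<255),150); rep("box scene",r); show(s0,"scene",BX,r[0],0,r[1],(335,225,75,70),8,"pics/e2.png")
r=solve(t0,"top",BX,[.4723,-.2079,y],0,lambda c: not (330<c[0]<355 and c[1]<265 or 318<c[0]<340 and c[1]>300),150); rep("box top",r); show(t0,"top",BX,r[0],0,r[1],(300,245,80,80),7,"pics/e3.png")
yl=np.radians(37)
r=solve(t0,"top",PL,[.4845,-.375,yl],0,lambda c:True,150); rep("lid top",r); show(t0,"top",PL,r[0],0,r[1],(385,235,80,80),7,"pics/e4.png")
E
python3 - <<'E'
import cv2,numpy as np
i=[cv2.resize(cv2.imread(f"pics/e{k}.png"),(400,300)) for k in(1,2,3,4)]
cv2.imwrite("pics/eall.png",np.vstack([np.hstack(i[:2]),np.hstack(i[2:])]))
E
```

```text
lid held scene [ 0.4704 -0.2068] -21.0 134 1.31
lid held scene yaw fix [ 0.4704 -0.2068] -21.0 134 1.31
box scene [ 0.4693 -0.2059] -21.0 187 0.86
box top [ 0.4723 -0.2079] -21.0 214 0.67
lid top [ 0.4845 -0.375 ] 37.0 173 1.95
```

View pics/eall.png

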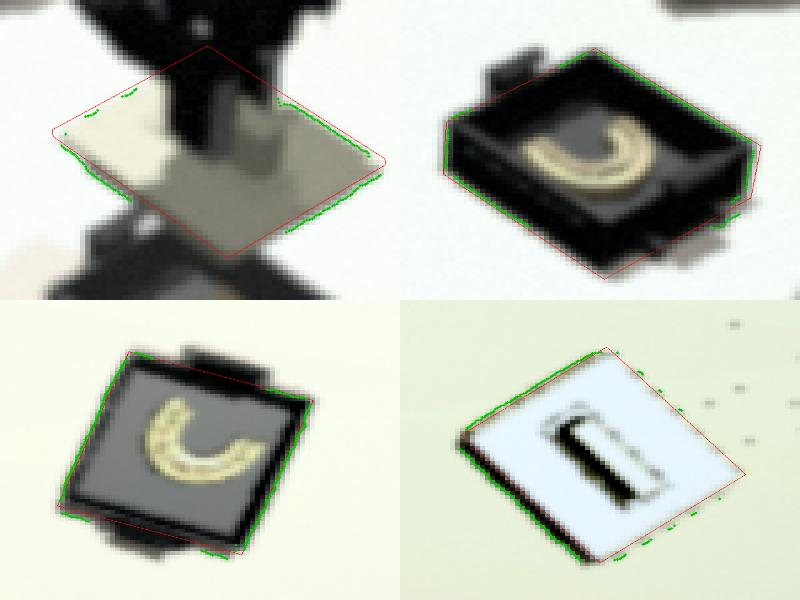

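```bash
sed -i 's/pp\[fr\]+=q\*/pp[fr]+=(q-1)*/; s/np.zeros(fr.sum()),loss/np.ones(fr.sum()),loss/; s/p\[fr\]+=s.x\*/p[fr]+=(s.x-1)*/' efit.py
cat > run.py <<'E'
from efit import *
s0=np.load("scene.npy"); s3=np.load("scene3.npy"); t0=np.load("top.npy")
y=np.radians(-21)
def rep(nm,r): print(nm,r[0][:2].round(4),np.degrees(r[0][2]).round(2),len(r[1]),round(r[2],2))
k1=lambda c: c[0]<362 and c[1]>210 or c[0]<358 or c[0]>388
r=solve(s3,"scene",PL,[.4704,-.2068,y],.0948,k1,150); rep("lid held scene",r); show(s3,"scene",PL,r[0],.0948,r[1],(335,195,75,60),8,"pics/e1.png")
r=solve(s3,"scene",PL,[.4704,-.2068,y],.0948,k1,150,(1,1,0)); rep("lid held scene yaw fix",r)
kb=lambda c: c[1]<278 and not(348<c[0]<364 and c[1]<255) and not (c[0]>390 and c[1]>262)
r=solve(s0,"scene",BX,[.4693,-.2059,y],0,kb,150); rep("box scene",r); show(s0,"scene",BX,r[0],0,r[1],(335,225,75,70),8,"pics/e2.png")
r=solve(t0,"top",BX,[.4723,-.2079,y],0,lambda c: not (330<c[0]<355 and c[1]<265 or 318<c[0]<340 and c[1]>300),150); rep("box top",r); show(t0,"top",BX,r[0],0,r[1],(300,245,80,80),7,"pics/e3.png")
yl=np.radians(37)
r=solve(t0,"top",PL,[.4845,-.375,yl],0,lambda c:True,150); rep("lid top",r); show(t0,"top",PL,r[0],0,r[1],(385,235,80,80),7,"pics/e4.png")
i=[cv2.resize(cv2.imread(f"pics/e{k}.png"),(400,300)) for k in(1,2,3,4)]
cv2.imwrite("pics/eall.png",np.vstack([np.hstack(i[:2]),np.hstack(i[2:])]))
E
python3 run.py
```

```text
lid held scene [ 0.4685 -0.2032] -20.5 131 0.38
lid held scene yaw fix [ 0.4686 -0.2033] -21.0 131 0.38
box scene [ 0.4691 -0.2053] -22.58 154 0.5
box top [ 0.471  -0.2073] -21.04 214 0.51
lid top [ 0.4823 -0.3703] 37.16 171 0.8
```

View pics/eall.png

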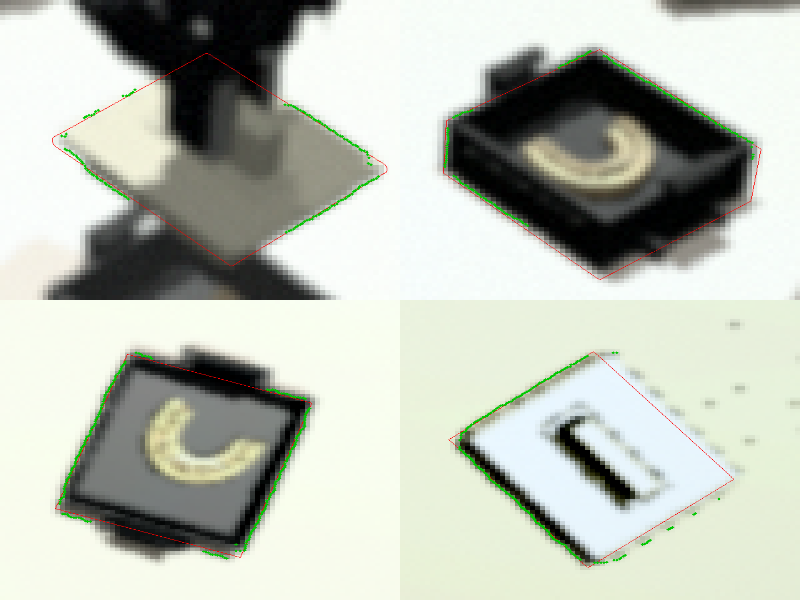

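Run:
```python
from efit import *
from station import robot
robot.line_to([.4708,-.2085,.0871],[180,0,-21.2],velocity=.08)
p=robot.current_tool_pos(); print(p,robot.current_eef_rot(),robot.current_contact_force())
f=np.mean([vision.grab_frame("scene").astype(float) for _ in range(6)],0);np.save("scene4.npy",f)
z=p[2]-.0351; y=np.radians(-21.2)
k1=lambda c: (c[0]<362 and c[1]>225 or c[0]<356 or c[0]>392)
for fr in((1,1,1),(1,1,0)):
    r=solve(f,"scene",PL,[.4693,-.206,y],z,k1,150,fr); print(r[0][:2],np.degrees(r[0][2]),len(r[1]),r[2])
show(f,"scene",PL,r[0],z,r[1],(330,205,80,80),7,"pics/f4.png")
im=cv2.imread("pics/f4.png"); 
for P in [BX]+BOX[1:3]:
    q=((proj("scene",tf(P,.4692,-.2056,y))-[330,205]+.5)*7).round().astype(int)
    for i in range(8):
        for j in range(i):
            if bin(i^j).count("1")==1: cv2.line(im,q[i].tolist(),q[j].tolist(),(255,0,0),1)
cv2.imwrite("pics/f4.png",im); draw(f,"scene",np.zeros((0,3)),(0,0,0),(330,205,80,80),7,"pics/f4r.png")
```

```text
[ 0.47103755 -0.20863123  0.08721803] [ 1.79995906e+02 -2.13128463e-02 -2.12021840e+01] [ 0.26215203 -0.68078738 -0.72523268]
[ 0.4698575  -0.20551566] -21.26569661072295 68 0.29769117523781935
[ 0.46984856 -0.20549473] -21.200000000000003 68 0.306722926967719
```

View pics/f4.png

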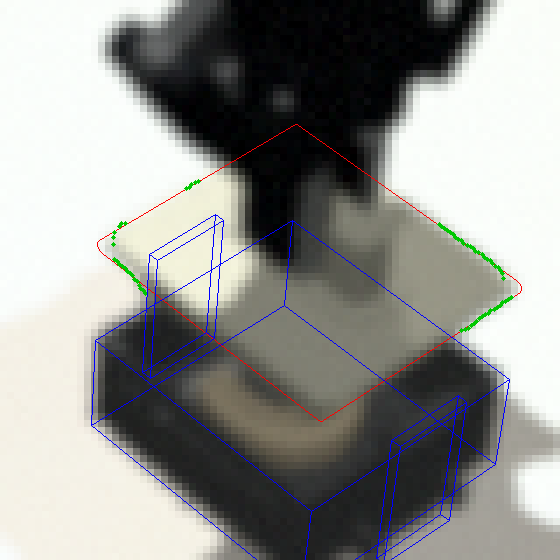

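View pics/f4r.png

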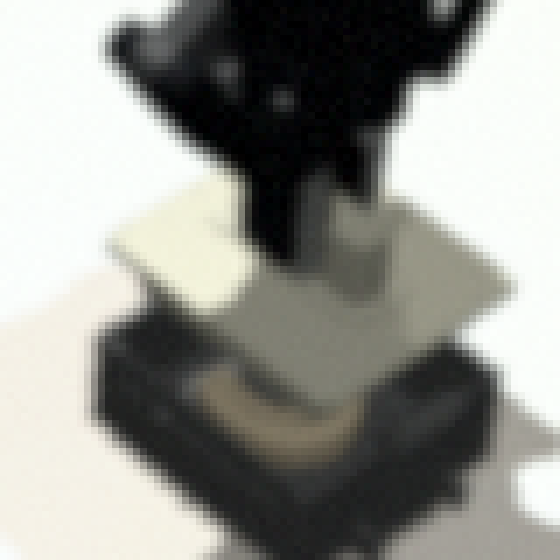

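Run:
```python
from station import robot
import numpy as np
f0=np.array(robot.current_contact_force())
X,Y=.4703,-.2087
robot.line_to([X,Y,.0751],velocity=.05)
for z in (.0701,.0671,.0646):
    s=robot.line_to([X,Y,z],velocity=.02,f_stop=4)
    p=robot.current_tool_pos(); print(s,(p-[0,0,.0351]).round(4),(np.array(robot.current_contact_force())-f0).round(2),np.round(robot.current_torque(),2))
    if s: break
print(robot.current_time_s())
```

```text
False [ 0.4702 -0.2086  0.0349] [ 0.56 -0.1  -0.66] [-0.   -0.01  0.01]
False [ 0.4705 -0.2087  0.032 ] [-0.48  0.08 -0.53] [-0.01 -0.09 -0.02]
False [ 0.4714 -0.2092  0.0301] [3.11 0.31 2.55] [-0.05 -0.35  0.4 ]
12.5333
```

Run:
```python
from station import robot
import numpy as np
X,Y=.4720,-.2094
robot.line_to([X,Y,.0670],velocity=.03)
f0=np.array(robot.current_contact_force()); print(f0.round(2))
for z in (.0655,.0645,.0636):
    s=robot.line_to([X,Y,z],velocity=.02,f_stop=5)
    p=robot.current_tool_pos(); print(s,(p-[0,0,.0351]).round(4),(np.array(robot.current_contact_force())-f0).round(2),np.round(robot.current_torque(),2))
    if s: break
print(robot.current_time_s())
```

```text
[ 0.18 -0.41 -1.83]
False [ 0.472  -0.2094  0.0303] [0.12 0.31 1.34] [-0.02 -0.11  0.22]
False [ 0.4724 -0.2096  0.0296] [1.39 0.2  1.98] [-0.12 -0.28  0.22]
False [ 0.4724 -0.2096  0.0289] [-0.2  -0.59  5.25] [-0.18 -0.12 -0.32]
13.5333
```

Run:
```python
from station import robot
import numpy as np
X,Y=.4724,-.2096
z=.0636
while z>.0550:
    z-=.0006
    s=robot.line_to([X,Y,z],velocity=.02,f_stop=15)
    p=robot.current_tool_pos(); f=np.array(robot.current_contact_force())
    print(s,round(z,4),(p-[0,0,.0351]).round(4),f.round(2),np.round(robot.current_torque(),2))
    if f[2]>25 or (z<.058 and f[2]>10): break
print(robot.current_time_s(),robot.current_finger_gap())
```

```text
False 0.063 [ 0.4726 -0.2097  0.0282] [ 0.44 -0.26  4.95] [-0.12 -0.06 -0.19]
False 0.0624 [ 0.4723 -0.2095  0.0271] [ 0.97 -0.51  1.68] [-0.07 -0.28  0.08]
False 0.0618 [ 0.472  -0.2093  0.0258] [ 2.2   0.6  -2.12] [-0.16 -0.56  0.23]
False 0.0612 [ 0.4719 -0.2093  0.0253] [ 2.75 -0.45 -4.83] [-0.24 -0.5   0.04]
False 0.0606 [ 0.472  -0.2094  0.0251] [ 2.15 -0.9  -4.82] [-0.23 -0.44 -0.2 ]
False 0.06 [ 0.4721 -0.2095  0.0247] [ 2.2  -1.99 -6.24] [-0.19 -0.36 -0.29]
False 0.0594 [ 0.4722 -0.2095  0.0242] [ 0.6  -0.67 -5.31] [-0.06 -0.37  0.22]
False 0.0588 [ 0.4723 -0.2096  0.0238] [ 1.55 -1.02 -3.4 ] [-0.24 -0.25 -0.23]
False 0.0582 [ 0.4725 -0.2097  0.0233] [ 1.28  0.81 -3.48] [-0.07 -0.32  0.36]
False 0.0576 [ 0.4726 -0.2097  0.0228] [ 0.25  0.17 -1.31] [-0.16 -0.16  0.09]
False 0.057 [ 0.4721 -0.2095  0.0219] [ 0.53 -1.3  -1.7 ] [-0.09  0.03 -0.38]
False 0.0564 [ 0.4723 -0.2096  0.0213] [ 0.11  0.68 -1.29] [ 0.1  -0.08  0.16]
False 0.0558 [ 0.4724 -0.2096  0.0212] [-2.46  0.82  4.56] [ 0.13  0.39 -0.  ]
False 0.0552 [ 0.4724 -0.2096  0.0212] [-2.65  2.56  9.03] [ 0.27  0.69 -0.02]
False 0.0546 [ 0.4724 -0.2096  0.0211] [-4.36  1.86 12.09] [0.41 0.92 0.02]
17.2833 0.11480114984427876
```

Run:
```python
from station import robot,vision
import numpy as np,cv2
for i in range(4):
    robot.pause(.3); print(np.round(robot.current_contact_force(),2),np.round(robot.current_tool_pos(),4))
f=np.mean([vision.grab_frame("scene").astype(float) for _ in range(4)],0)
from gfit import draw
draw(f,"scene",np.zeros((0,3)),(0,0,0),(330,205,80,80),7,"pics/f5.png")
```

```text
[-4.17  2.75 11.55] [ 0.4724 -0.2096  0.0562]
[-4.3   1.76 13.59] [ 0.4724 -0.2096  0.0562]
[-4.92  2.76 12.99] [ 0.4724 -0.2096  0.0562]
[-4.56  1.28 13.27] [ 0.4724 -0.2096  0.0562]
```

View pics/f5.png

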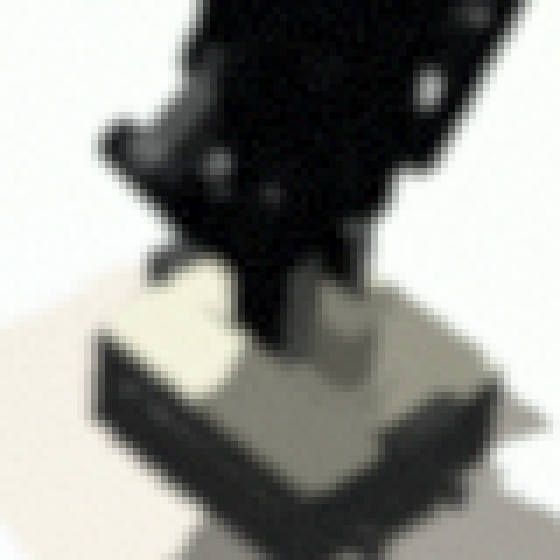

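Run:
```python
from station import robot,workorder
import numpy as np
def F(n=6):
    r=[]
    for _ in range(n): robot.pause(.06); r.append(robot.current_contact_force())
    return np.mean(r,0)
X,Y=.4724,-.2096; z=.0546
while z>.0530:
    z-=.0005; robot.line_to([X,Y,z],velocity=.01)
    f=F(); print("press",round(z,4),f.round(2),np.round(robot.current_tool_pos(),4))
    if f[2]>20: break
for k in range(8):
    z+=np.clip((f[2]-10.2)/8000,-.0006,.0006); X+=np.clip(f[0]/8000,-.0003,.0003); Y+=np.clip(f[1]/8000,-.0003,.0003)
    robot.line_to([X,Y,z],velocity=.01); robot.pause(.1); f=F()
    print(np.round([X,Y,z],4),f.round(2),np.round(robot.current_tool_pos(),4))
    if abs(f[2]-10.2)<.5 and np.hypot(f[0],f[1])<1.5: break
print(robot.current_time_s())
```

```text
press 0.0541 [-5.23  2.46 15.5 ] [ 0.4724 -0.2096  0.0562]
press 0.0536 [-6.44  3.4  19.13] [ 0.4724 -0.2096  0.0562]
press 0.0531 [-7.72  3.52 21.97] [ 0.4724 -0.2096  0.0562]
[ 0.4721 -0.2093  0.0537] [-5.81  2.35 17.11] [ 0.4723 -0.2096  0.0562]
[ 0.4718 -0.209   0.0543] [-3.54  1.38 12.41] [ 0.4724 -0.2096  0.0562]
[ 0.4715 -0.2088  0.0546] [-2.7   0.57  9.75] [ 0.4724 -0.2096  0.0563]
[ 0.4712 -0.2088  0.0545] [-2.27  0.61 10.29] [ 0.4723 -0.2096  0.0562]
[ 0.4709 -0.2087  0.0545] [-1.57  0.18  9.25] [ 0.4723 -0.2096  0.0562]
[ 0.4707 -0.2087  0.0544] [-1.05  0.32  9.5 ] [ 0.4723 -0.2096  0.0563]
[ 0.4706 -0.2086  0.0543] [-1.08  0.44  9.44] [ 0.4723 -0.2096  0.0562]
[ 0.4705 -0.2086  0.0542] [-1.01  0.71  9.97] [ 0.4723 -0.2096  0.0562]
26.0833
```

Run:
```python
from station import robot,workorder
import numpy as np
r=[]
for _ in range(12): robot.pause(.08); r.append(robot.current_contact_force())
print(np.mean(r,0),np.std(r,0),robot.current_tool_pos(),robot.current_finger_gap())
workorder.close_job(); print(robot.current_time_s(),robot.current_contact_force())
```

```text
[-0.92986591  0.25925195  9.96818826] [0.55739161 0.49995609 0.34023127] [ 0.47232053 -0.20959431  0.05626246] 0.11807254040018161
the job is handed in; nothing more can be done
the job is handed in; nothing more can be done
```

The lid is pressed fully home on the box with the plaster cast (the middle of the three items in the row), and I handed the job in with the gripper still pushing down at about 10 N. No verdict came back.

- **Fit:** The lid stopped hard about 21 mm above the bench, matching the seat height. Pressing on to 22 N moved it no further. In the last scene picture, which I checked by eye, the lid lies on the rim with both clips up over its ends.
- **Snap:** I read the force only after each small step, so I did not record the peak or the drop itself. Afterwards the force turned to a downward pull of up to 6 N, as if the noses had gone over the beads.
- **Final push:** Over the last second it averaged 9.97 N, varying by about 0.3 N, with about 1 N sideways. The grip was unchanged.
- **Disagreements:** The two cameras' box positions differed by about 2–3 mm. I centred the lid over the box using the scene camera. On first touch it was still about 2 mm off along the box's length, so I corrected that using the contact forces.
- **Jars and dish:** The arm stayed well in front of them, but I took no separate final picture of them.
- **Time:** About 27 s of the 51 s allowed; the last reading was 26.1 s, before the final one-second check.

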